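# Move the bored bearing block from the drill vise to the bar clamp and hold it snug

## Robot

A 6-joint arm with a two-finger parallel gripper is mounted at the origin on the work surface. World frame = base frame: x ahead of the robot, y to its left, z up, the work surface at z = 0. Lengths are in m, angles in rad, forces in N, time in s.
With the tool pointing down it reaches from about 0.325 to 0.925 m from the base axis. Payload 3.1 kg.
Tool frame: the origin (TCP) lies midway between the tips of the shut fingers; the grasp point (between the pads) lies 19 mm behind it; z points along the fingers, y is the direction in which the jaws open and shut (so a half turn about z gives the same grasp; the last joint's range is limited). The gripper opens to 85 mm and grips with 20 to 120 N. Pads are 22 mm wide; open, the fingers measure 114 mm over their backs; the gripper's body (76 mm by 85 mm) begins 54 mm behind the grasp point. The pads swing forward as they close: fully open they stand 13 mm farther back than shut.
Start: joints at [1.11, 0.217, 1.613, -0, 1.311, -0.112], TCP at [0.214, 0.587, 0.231] pointing down, gripper open.
Joint ranges: [-2.75, 2.75], [-0.78, 2.1], [0.31, 2.55], [-1.13, 4.27], [0.13, 2.63], [-2.58, 2.58]. Speed limits (rad/s): [2.79, 2.79, 3.14, 3.14, 3.14, 3.14].

## Interface

Orientations are given as a unit quaternion [x, y, z, w].
In Python, from cell import ctrl gives the robot as it stands. The module is installed in compiled form; this text tells all that it offers.
- The arm moves only by the shell command python3 -m inch 'ROWS'. ROWS is a JSON object of lists of equal length, an entry for each row: "dr": the turn, a rotation vector about the world's x, y, z in degrees, a list of three; "translation": the shift along the world's x, y, z in cm, a list of three; "hand": the closure in counts, from 0 (fully open) to 255 (shut). A call has 1 to 5 rows; each row shifts and turns the commanded pose from where the row before left it; what a row does not reach is not made up. A row lasts 1/10 s, in which the tool goes at most 50 mm and 8.59 degrees, less where a joint would pass 70% of its speed; a pose out of reach is approached as far as the arm can. A call is refused whole if a number of a shift passes 5 or a number of a turn 8.59, either way. A call with a gripper value outside its range is refused whole. The fingers move at their own pace and stop on an object; the grip force is fixed at half the most. Time passes only in rows, so rows that do not move let the fingers close. It gives the time, the measured TCP pose, the force and the opening at its end, in the units of the state.
- ctrl.state(): the state, without advancing time (a new reading comes with each control period).
- ctrl.capture(name): name is "side" or "top" or "wrist"; returns a dict with "frame" (384x512x3 uint8, red, green, blue), "z_map" (384x512 float32, m along the optical axis (not along the pixel's ray), 0 where there is no reading), "camera_matrix" (3x3 intrinsics, pixels), "cam_to_world" (4x4, takes a point from camera to world coordinates); the wrist camera has in their place "hand_eye" (4x4, takes a point from camera to tool coordinates, whose origin is the TCP and whose axes are the flange's). Camera axes: x right, y up, looking along -z (the intrinsics and any distortion apply to the point x, -y, -z); pixel columns grow to the right and rows downward; lengths in m; the calibration is good to about 2 mm. A picture is of the moment at which its call begins: read the wrist's pose just before it.
- ctrl.sign_off(): hands the job in, once; it reports no verdict.
The state is a dict: "t": time; "q": joint angles; "qd": joint speeds; "joint_efforts": joint torques, N m; "ee_pos": TCP position; "tool_rot": TCP orientation; "ft_force": force on the tool from outside, world axes, zero at the start; "wrist_torque": the same for the moment, N m; "opening": finger opening in m.
Only numpy, scipy, OpenCV 4.12 (cv2) and the standard library are available. Lean on these libraries where they do the work, as an engineer would, in place of code of your own. Each camera call takes 0.05 s, during which the arm holds its last target. There are 200 camera calls.

## Task

The bored bearing block in the drill vise is finished: pull the vise's sliding jaw open, lift the block out and set it down standing on the bench between the jaws of the bar clamp, jaws facing its two wide faces as in the vise. Let go of it and pump the clamp's trigger, letting it spring back between squeezes, until the moving jaw has pressed the block against the fixed jaw; move that jaw with the trigger only, and squeeze moderately so that the thin wood round the bore is not crushed. Finish still holding the trigger squeezed, the block snug between both jaws, the vise left open and the other things on the bench undisturbed.

Things in the scene. Friction and masses are not known exactly. Their poses are not given: they have to be found in the camera images.
- block: The finished part: upright hardwood block, 36 (x, thickness) x 50 (y) x 60 (z) mm, 85 g, a 24 mm bore straight down through it (6 mm of wood left at its 50 x 60 mm wide faces). Origin: centre of underside. Starts on the vise's bed, x along the vise's y, 30 mm showing above the jaws: take it by its ends, 50 mm apart along y. Gives way if the clamp presses over about 90 N
- vise: Grey drill vise bolted to the bench. Base 100 (x) x 200 (y, -78 to +122) mm; its top, the bed, is 22 mm high; side ears to x = +-76 mm. Fixed and sliding jaw 74 mm wide (x), tops 52 mm high. A boss 55 mm high at y = 96 to 114 mm guides the rod. Origin: on the bench under the middle of the closed jaws; z up; the sliding jaw opens to +y
- vise_jaw (a joint): Opening of the vise's sliding jaw in m, along the vise's +y: 0 closed on the block (half a mm of play a side), 0.04 fully open. Its lock is already off: it slides against about 4 N of friction and stays where it is left
- vise_knob (a point): Centre of the round black knob on the sliding jaw's rod: 28 mm across, 30 mm long along the vise's y, 38 mm above the bench, at the vise's y = 165.5 mm when closed; moves with the jaw. Free all round: pinch it from above across the vise's x and pull along +y
- clamp: Black one-hand bar clamp lying on its side, housing (80 x 80 mm, top 58 mm high) bolted to the bench. Origin on the bench under the housing; x along the bar towards the moving jaw; jaws reach to -y, pistol grip and trigger to +y; z up. A ratchet: each full squeeze of the trigger draws bar and moving jaw one 9 mm tooth to -x (the first may do less); they stay there when it is let go
- clamp_heel: Pad of the fixed jaw, part of the clamp's housing; its frame is the clamp's. Pad face at x = +45 mm looking to +x, y from -101 to -55 mm, z from 20 to 52 mm
- clamp_jaw: Toothed steel bar (20 mm wide in y, 32 to 40 mm above the bench) with the moving jaw, 28 mm high, reaching to y = -103 mm. Axes as the clamp's; its origin is the clamp's when the jaws are 90 mm apart and goes to -x as the jaw closes. Jaw force on a caught block: about 2 times the squeeze on the trigger (20 N gives 40 N)
- jaw_face (a point): Centre of the moving jaw's pad face (46 mm in y x 32 mm high), which looks to the clamp's -x, at the clamp's y = -78 mm, 36 mm above the bench. Starting gap between the two pad faces: 56 to 68 mm
- clamp_throat (a point): Point on the bench under the centre of the fixed jaw's pad face, axes as the clamp's. The block belongs between here and the moving jaw, its centre at this y (43 mm are then left between the block and the bar for a finger), its x along the clamp's x
- clamp_trigger (a joint): Trigger angle in rad: 0 let go (a spring brings it back), 0.2 fully squeezed. It needs 2 N to start and up to 8 N at its middle while the jaw runs free; its first part is idle until the ratchet takes hold; once the block is caught between both jaws it stops short of 0.2 (if that comes just at a stroke's end, on the next squeeze)
- trigger_blade: The trigger: black lever 22 mm high (25 to 47 mm above the bench), 13 mm thick, from the housing to the clamp's y = +130 mm. Origin: its pivot, at the clamp's x = -6, y = -34 mm
- trigger_front (a point): Middle of the trigger's front (+x) face, 36 mm above the bench, clamp's y = +85 mm: a finger here pushes it to -x, 24 mm of travel. It is 61 mm from grip_back when let go, 38 mm when fully squeezed
- grip_back (a point): Point on the back (-x) face of the fixed pistol grip, facing away from trigger_front, clamp's y = +85 mm, 36 mm above the bench. Grip 30 mm high, 24 mm thick, reaching to y = +135 mm. Grip and trigger together can be straddled from above by fingers closing along the clamp's x; free space before and behind
- screwdriver: Bystander: yellow-handled screwdriver, 190 mm long, lying; origin under its middle. Leave it alone
- impeller: Bystander: stainless steel pump impeller, 84 mm across, 26 mm high; origin under its centre. Leave it alone
- fuse_holder: Bystander: white ceramic fuse holder, 30 x 68 x 28 mm; origin under its centre. Leave it alone
- nozzle: Bystander: blue plastic spray nozzle standing upright, 38 mm across, 56 mm high; origin under its centre. Leave it alone
There are look-alikes about, which are no part of the job. Of the things shaped like the block, the wooden one is meant.

How it is judged:
By the outcome, as a careful person would: the job done as asked, in the order asked, and still so for the second after the job is handed in, while the arm keeps its last pose, push and grip.
It also fails if it takes over 72 s, if anything falls off the work surface, if the arm or the gripper's body presses on something with over 40 N, if the wrist force passes 120 N, or if a joint passes its speed limit or range.

## Working session

There is one attempt and no reset: what is moved stays moved. The work goes in short steps, Python scripts to look and compute and a shell command to move; the robot and the scene stay as the last step left them, time stands still between calls to the robot, and variables do not carry over. Pictures are saved under pics/ and viewed, about 8 in all and at most 12, crops included, and the job is handed in when it is done.

```bash
mkdir -p pics; cat > h.py <<'E'
import numpy as np, cv2
from cell import ctrl
from scipy.spatial.transform import Rotation as R
def cap(n):
    s=ctrl.state(); c=ctrl.capture(n)
    if 'cam_to_world' in c: T=np.array(c['cam_to_world'])
    else:
        W=np.eye(4); W[:3,:3]=R.from_quat(s['tool_rot']).as_matrix(); W[:3,3]=s['ee_pos']; T=W@np.array(c['hand_eye'])
    np.savez('last_%s.npz'%n,frame=c['frame'],z=c['z_map'],K=c['camera_matrix'],T=T)
    return c['frame'],c['z_map'],np.array(c['camera_matrix']),T
def load(n):
    d=np.load('last_%s.npz'%n); return d['frame'],d['z'],d['K'],d['T']
def pts(z,K,T):
    v,u=np.mgrid[:z.shape[0],:z.shape[1]]
    P=np.stack([(u-K[0,2])/K[0,0]*z,-(v-K[1,2])/K[1,1]*z,-z],-1)
    return P@T[:3,:3].T+T[:3,3]
def ray(u,v,h,K,T):
    d=T[:3,:3]@np.array([(u-K[0,2])/K[0,0],-(v-K[1,2])/K[1,1],-1]); o=T[:3,3]
    return o+d*(h-o[2])/d[2]
def save(f,n,s=1): cv2.imwrite('pics/'+n,cv2.resize(f[...,::-1],None,fx=s,fy=s,interpolation=cv2.INTER_CUBIC))
E
python3 - <<'E'
from h import *
for n in ['top','side']:
    f,z,K,T=cap(n); save(f,n+'0.png',1.5); print(n,T.round(3).tolist(),K.round(1).tolist(),(z>0).mean())
s=ctrl.state(); print(s)
E
```

```text
top [[-0.0, 0.982, -0.189, 0.383], [-1.0, 0.0, 0.002, -0.064], [0.002, 0.189, 0.982, 1.011], [0.0, 0.0, 0.0, 1.0]] [[379.1, 0.0, 258.3], [0.0, 379.1, 187.1], [0.0, 0.0, 1.0]] 0.9961954752604166
side [[-0.957, 0.221, -0.188, 0.425], [-0.29, -0.7, 0.653, 0.5], [0.013, 0.679, 0.734, 0.694], [0.0, 0.0, 0.0, 1.0]] [[357.0, 0.0, 255.4], [0.0, 357.0, 186.8], [0.0, 0.0, 1.0]] 0.9960225423177084
{'t': 0.1, 'q': array([ 1.10982268e+00,  2.17720514e-01,  1.61477288e+00,  1.31550740e-05,
        1.31130856e+00, -1.12197968e-01]), 'qd': array([-0.00029892, -0.00169592, -0.00522898,  0.00053444,  0.00226735,
       -0.00105361]), 'joint_efforts': array([-7.93570434e-04, -3.98073721e+01, -3.04971957e+01, -9.02346460e-05,
        4.14621274e-03, -1.92341980e-05]), 'ee_pos': array([0.21323743, 0.58671675, 0.23007334]), 'tool_rot': array([ 1.73506856e-01,  9.84832042e-01, -1.05779833e-03, -3.18357094e-04]), 'ft_force': array([-0.19754697, -0.50988625, -0.14920833]), 'wrist_torque': array([ 0.02869027, -0.0385879 , -0.0576769 ]), 'opening': 0.08540892177627617}
```

View pics/top0.png

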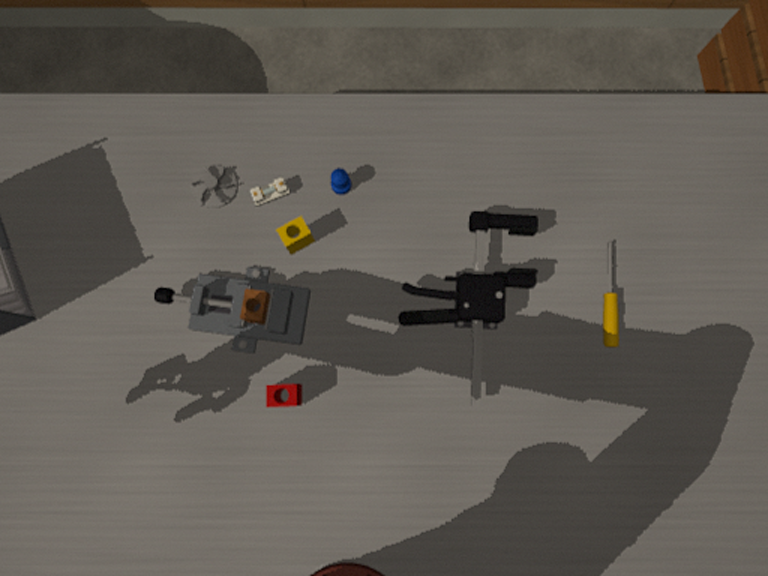

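View pics/side0.png

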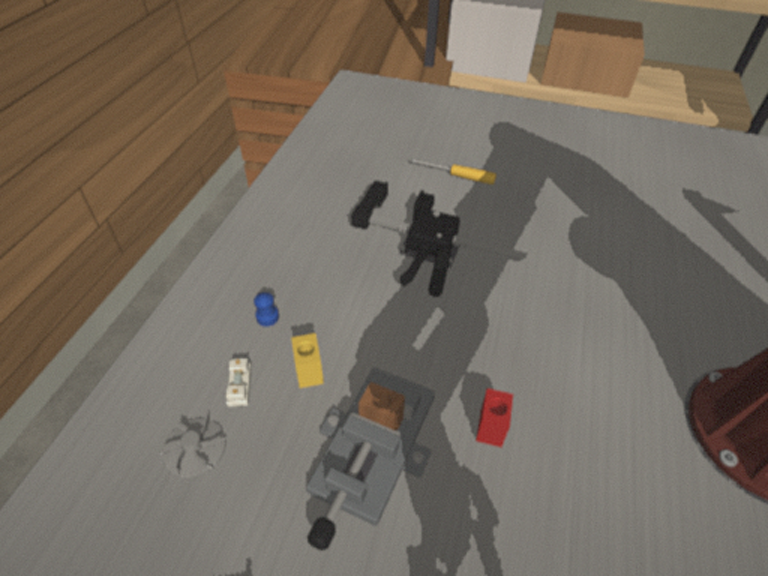

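The top view shows three block-like things: the wooden one in the vise at (255,305), a yellow one at (294,234) and a red one at (283,394). I choose the wooden one. The knob is at (164,296). The clamp housing is at (481,298), with its jaws at (505,222) and (515,278), the trigger at (430,292) and the grip at (430,318).

```bash
python3 - <<'E'
from h import *
f,z,K,T=load('top'); P=pts(z,K,T); hsv=cv2.cvtColor(f,cv2.COLOR_RGB2HSV); g=f.max(2)
v,u=np.mgrid[:384,:512]
def box(u0,v0,u1,v1): return (u>u0/1.5)&(u<u1/1.5)&(v>v0/1.5)&(v<v1/1.5)
def rep(n,m):
    q=P[m]; r=cv2.minAreaRect((q[:,:2]*1000).astype(np.float32)); print(n,m.sum(),'mean',q.mean(0).round(4),'rect c',np.round(r[0],1),'size',np.round(r[1],1),'ang',round(r[2],1),'z',np.percentile(q[:,2],[5,50,95]).round(3))
rep('block',box(235,280,275,325)&(P[...,2]>.074))
rep('knob',box(150,280,176,310)&(P[...,2]>.02)&(g<60))
rep('visebody',box(180,255,320,355)&(P[...,2]>.015)&(P[...,2]<.03))
rep('visejaws',box(180,255,320,355)&(P[...,2]>.045)&(P[...,2]<.06)&(hsv[...,1]<80))
blk=g<45
C=box(390,200,545,335)
rep('housing',C&(P[...,2]>.052)&box(450,262,512,330))
rep('movjaw',C&(P[...,2]>.015)&box(466,200,545,240))
rep('heel',C&(P[...,2]>.02)&box(509,262,545,295))
rep('trig',C&(P[...,2]>.02)&box(390,275,450,303))
rep('grip',C&(P[...,2]>.02)&box(390,308,452,330))
rep('bar',box(466,338,486,405)&(P[...,2]>.02)); rep('bar2',box(466,240,490,268)&(P[...,2]>.02))
c=np.hstack([f[165:245,95:215],f[130:230,260:380][:80]]); save(c,'crop1.png',3.3)
E
```

```text
block 245 mean [0.5186 0.1515 0.0993] rect c [470.2  50.1] size [281.8  57.1] ang 64.2 z [0.076 0.081 0.084]
knob 115 mean [0.5438 0.3181 0.0472] rect c [544.4 319.7] size [24.4 30.5] ang 1.1 z [0.041 0.048 0.052]
visebody 1605 mean [0.521  0.1785 0.0206] rect c [523.  178.3] size [200.6 136.5] ang 81.9 z [0.017 0.021 0.024]
visejaws 773 mean [0.5224 0.1687 0.051 ] rect c [526.7 193.3] size [180.3  74.1] ang 82.1 z [0.047 0.051 0.055]
housing 896 mean [ 0.5369 -0.2252  0.0658] rect c [ 469.1 -181. ] size [101.4 271.5] ang 56.9 z [0.053 0.056 0.059]
movjaw 617 mean [ 0.6668 -0.2655  0.0596] rect c [ 563.9 -165.4] size [105.6 400.6] ang 46.0 z [0.032 0.048 0.052]
heel 239 mean [ 0.5711 -0.297   0.0591] rect c [ 496.5 -187.2] size [ 47.3 331. ] ang 34.6 z [0.038 0.048 0.052]
trig 204 mean [ 0.5493 -0.1335  0.0521] rect c [ 480.3 -121.7] size [ 83.9 209.4] ang 81.3 z [0.032 0.044 0.048]
grip 347 mean [ 0.5041 -0.1311  0.056 ] rect c [471.4 -99.7] size [ 73.1 175.6] ang 45.5 z [0.039 0.049 0.053]
bar 292 mean [ 0.4138 -0.2149  0.045 ] rect c [ 419.8 -145.8] size [157.5 109. ] ang 86.0 z [0.035 0.038 0.042]
bar2 113 mean [ 0.6167 -0.227   0.0384] rect c [ 618.1 -225.9] size [17.2 47.6] ang 87.7 z [0.035 0.038 0.041]
```

View pics/crop1.png

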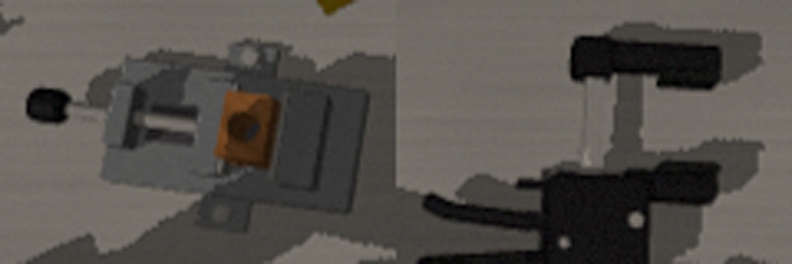

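The crop confirms the wooden block with its bore, held between the vise jaws (crop about (247,128)). The clamp's jaws open towards world +x. Next I'll filter out the depth outliers.

```bash
python3 - <<'E'
from h import *
f,z,K,T=load('top'); P=pts(z,K,T); g=f.max(2)
v,u=np.mgrid[:384,:512]
def box(u0,v0,u1,v1): return (u>u0/1.5)&(u<u1/1.5)&(v>v0/1.5)&(v<v1/1.5)
def rep(n,m,lo,hi):
    m=(m&(P[...,2]>lo)&(P[...,2]<hi)).astype(np.uint8)
    k,l,st,_=cv2.connectedComponentsWithStats(m); m=l==1+st[1:,4].argmax()
    q=P[m]; r=cv2.minAreaRect((q[:,:2]*1000).astype(np.float32)); vt=np.linalg.svd(q[:,:2]-q[:,:2].mean(0),full_matrices=0)[2][0]
    print(n,m.sum(),'c',np.round(r[0],1),'size',np.round(r[1],1),'ang',round(r[2],1),'pca',round(np.degrees(np.arctan2(vt[1],vt[0]))%180,1),'zmed',np.median(q[:,2]).round(3),'x',np.percentile(q[:,0],[1,99]).round(3),'y',np.percentile(q[:,1],[1,99]).round(3))
rep('block',box(235,280,275,325),.074,.09)
rep('knob',box(150,280,176,310)&(g<60),.04,.06)
rep('housing',box(455,265,508,330),.053,.062)
rep('movjaw',box(466,200,545,240),.044,.06)
rep('heel',box(509,262,545,295),.044,.06)
rep('trig',box(390,275,450,303),.035,.055)
rep('grip',box(390,308,452,330),.04,.055)
rep('bar',box(466,338,486,405),.032,.045); rep('bar2',box(466,240,490,268),.032,.045)
n=load('side')
E
python3 -m inch '{"dr":[[0,0,0]],"translation":[[5,-5,0]],"hand":[0]}'
```

```text
block 240 c [521.7 155.6] size [36.1 50.4] ang 82.9 pca 171.0 zmed 0.081 x [0.497 0.547] y [0.137 0.175]
knob 112 c [544.4 319.7] size [24.4 30.5] ang 1.1 pca 82.7 zmed 0.048 x [0.532 0.557] y [0.305 0.334]
housing 853 c [ 539.  -226.5] size [76.8 77.3] ang 87.7 pca 148.7 zmed 0.056 x [0.5   0.578] y [-0.265 -0.19 ]
movjaw 462 c [ 674.5 -271.5] size [117.3  33.1] ang 86.7 pca 86.0 zmed 0.049 x [0.656 0.692] y [-0.329 -0.214]
heel 207 c [ 575.3 -301.2] size [29.3 48.8] ang 0.6 pca 90.4 zmed 0.048 x [0.561 0.59 ] y [-0.323 -0.277]
trig 171 c [ 550.8 -131.6] size [82.3 16.4] ang 79.4 pca 79.2 zmed 0.045 x [0.538 0.564] y [-0.171 -0.093]
grip 318 c [ 506.6 -131. ] size [23.6 91.3] ang 3.3 pca 93.9 zmed 0.049 x [0.494 0.52 ] y [-0.175 -0.086]
bar 287 c [ 414.8 -216.6] size [ 16.5 108.8] ang 86.9 pca 176.6 zmed 0.038 x [0.361 0.469] y [-0.227 -0.206]
bar2 112 c [ 618.1 -226.6] size [15.9 47.6] ang 87.7 pca 176.1 zmed 0.038 x [0.595 0.641] y [-0.235 -0.218]
t: 0.2
ee_pos: [0.2459, 0.5543, 0.2306]
tool_rot: [0.17, 0.985, 0.001, -0.001]
ft_force: [1.3, -0.9, 0.5]
opening: 0.0853
```

```bash
python3 -m inch '{"dr":[[0,0,-7.84],[0,0,-7.84],[0,0,-7.84],[0,0,-7.84],[0,0,-7.84]],"translation":[[3,-2.35,-0.3],[3,-2.35,-0.3],[3,-2.35,-0.3],[3,-2.35,-0.3],[3,-2.35,-0.3]],"hand":[0,0,0,0,0]}' >/dev/null
python3 -m inch '{"dr":[[0,0,-7.84],[0,0,-7.84],[0,0,-7.84],[0,0,-7.84],[0,0,-7.84]],"translation":[[3,-2.35,-0.9],[3,-2.35,-0.9],[3,-2.35,-0.9],[3,-2.35,-0.9],[3,-2.35,-0.9]],"hand":[0,0,0,0,0]}' >/dev/null
python3 -m inch '{"dr":[[0,0,0],[0,0,0]],"translation":[[0,0,0],[0,0,0]],"hand":[0,0]}'
python3 - <<'E'
from h import *
s=ctrl.state(); M=R.from_quat(s['tool_rot']).as_matrix(); print('tool y ang',np.degrees(np.arctan2(M[1,1],M[0,1])),'z',M[:,2].round(3),s['q'].round(2))
f,z,K,T=cap('wrist'); save(f,'w1.png',1); P=pts(z,K,T); g=f.max(2)
m=(g<60)&(P[...,2]>.04)&(P[...,2]<.06)&(abs(P[...,0]-.544)<.03)&(abs(P[...,1]-.32)<.04)
q=P[m]; print(m.sum()); r=cv2.minAreaRect((q[:,:2]*1000).astype(np.float32)); print(r)
E
```

```text
t: 1.4
ee_pos: [0.5488, 0.3162, 0.1702]
tool_rot: [0.757, 0.653, -0.001, -0.001]
ft_force: [0.2, 0.1, 0.5]
opening: 0.0858
tool y ang -8.441280046875242 z [-0.002 -0.    -1.   ] [0.41 0.29 1.64 0.   1.21 0.56]
586
((545.8658447265625, 322.08526611328125), (28.7677059173584, 23.947385787963867), 83.58082580566406)
```

View pics/w1.png

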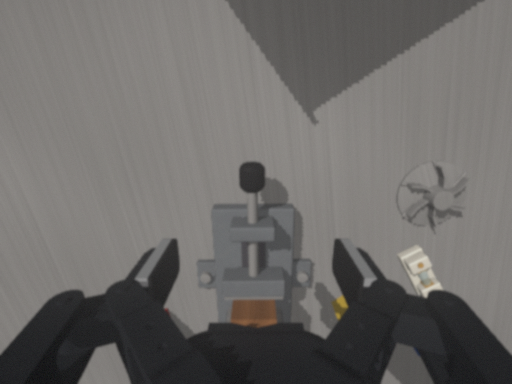

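The wrist view shows the knob at about (252,177), the vise below it, and the fingers squared to the vise and clear on both sides. I'll descend and pinch the knob.

```bash
python3 -m inch '{"dr":[[0,0,0],[0,0,0],[0,0,0],[0,0,0],[0,0,0]],"translation":[[-0.2,0.2,-4],[-0.2,0.2,-4],[0,0,-4],[0,0,-3.2],[0,0,0]],"hand":[0,0,0,0,0]}'
python3 -m inch '{"dr":[[0,0,0],[0,0,0],[0,0,0],[0,0,0],[0,0,0]],"translation":[[0,0,0],[0,0,0],[0,0,0],[0,0,0],[0,0,0]],"hand":[255,255,255,255,255]}'
python3 -m inch '{"dr":[[0,0,0],[0,0,0],[0,0,0]],"translation":[[0,0,0],[0,0,0],[0,0,0]],"hand":[255,255,255]}'
```

```text
t: 1.95
ee_pos: [0.5388, 0.3201, 0.0138]
tool_rot: [0.756, 0.655, -0.006, -0.002]
ft_force: [0.0, -0.9, -1.4]
opening: 0.0853
t: 2.45
ee_pos: [0.5454, 0.3221, 0.022]
tool_rot: [0.757, 0.654, 0.001, -0.0]
ft_force: [-3.9, 0.6, 8.6]
opening: 0.0262
t: 2.75
ee_pos: [0.5453, 0.3221, 0.022]
tool_rot: [0.757, 0.654, 0.001, -0.0]
ft_force: [-4.7, 0.4, 7.0]
opening: 0.0265
```

```bash
python3 -m inch '{"dr":[[0,0,0],[0,0,0],[0,0,0],[0,0,0],[0,0,0]],"translation":[[0.1,0.7,0],[0.14,1,0],[0.14,1,0],[0.14,1,0],[0.05,0.35,0]],"hand":[255,255,255,255,255]}'
python3 -m inch '{"dr":[[0,0,0],[0,0,0]],"translation":[[0,0,0],[0,0,0]],"hand":[255,255]}'
```

```text
t: 3.25
ee_pos: [0.5508, 0.3617, 0.022]
tool_rot: [0.757, 0.654, -0.001, 0.0]
ft_force: [-4.6, -4.5, 10.1]
opening: 0.0263
t: 3.45
ee_pos: [0.5508, 0.3617, 0.022]
tool_rot: [0.757, 0.654, -0.0, 0.0]
ft_force: [-4.3, -2.0, 8.7]
opening: 0.0264
```

```bash
python3 -m inch '{"dr":[[0,0,0],[0,0,0],[0,0,0],[0,0,0],[0,0,0]],"translation":[[0,0,0],[0,0,0],[0,0,0],[0,0,1],[0,0,5]],"hand":[0,0,0,0,0]}'
python3 -m inch '{"dr":[[0,0,0],[0,0,0],[0,0,0],[0,0,0],[0,0,0]],"translation":[[0,0,5],[0,-1,4.5],[-0.8,-4.5,0],[-0.8,-4.5,0],[-0.7,-4.5,0]],"hand":[0,0,0,0,0]}'
python3 -m inch '{"dr":[[0,0,0],[0,0,0],[0,0,0],[0,0,0]],"translation":[[-0.5,-4.2,0],[-0.1,-2,0],[0,0,0],[0,0,0]],"hand":[0,0,0,0]}'
python3 - <<'E'
from h import *
f,z,K,T=cap('wrist'); save(f,'w2.png',1); P=pts(z,K,T); hsv=cv2.cvtColor(f,cv2.COLOR_RGB2HSV)
m=(P[...,2]>.074)&(P[...,2]<.09)&(hsv[...,1]>100)&(abs(P[...,0]-.522)<.05)&(abs(P[...,1]-.156)<.05)
q=P[m]; print(m.sum()); print(cv2.minAreaRect((q[:,:2]*1000).astype(np.float32)),ctrl.state()['ee_pos'])
E
```

```text
t: 3.95
ee_pos: [0.5451, 0.3585, 0.0726]
tool_rot: [0.757, 0.653, -0.008, -0.002]
ft_force: [-0.4, 0.0, -0.8]
opening: 0.0852
t: 4.45
ee_pos: [0.5277, 0.2154, 0.1759]
tool_rot: [0.757, 0.654, 0.001, 0.001]
ft_force: [0.3, -0.4, -0.2]
opening: 0.085
t: 4.85
ee_pos: [0.522, 0.1546, 0.175]
tool_rot: [0.757, 0.653, 0.001, 0.0]
ft_force: [-0.2, -0.2, 0.1]
opening: 0.0857
1593
((523.2715454101562, 156.96641540527344), (36.33265686035156, 49.251708984375), 81.71094512939453) [0.52203784 0.15516912 0.17486507]
```

View pics/w2.png

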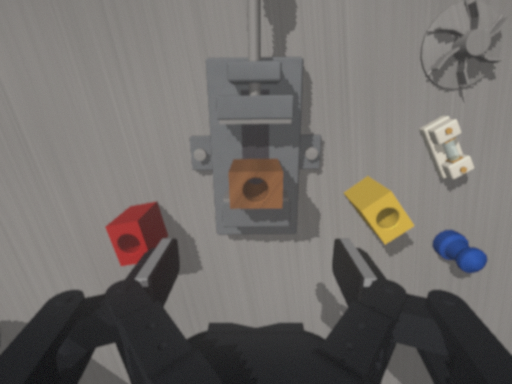

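The vise jaw stands open (at about (255,105)), with the block free at (256,187). The fingers will straddle its ends, clear of the red and yellow look-alikes. I'll descend and grip.

```bash
python3 -m inch '{"dr":[[0,0,0],[0,0,0],[0,0,0],[0,0,0],[0,0,0]],"translation":[[0.1,0.15,-4],[0,0,-4],[0,0,-3],[0,0,-1.8],[0,0,0]],"hand":[0,0,0,0,0]}'
python3 -m inch '{"dr":[[0,0,0],[0,0,0],[0,0,0],[0,0,0],[0,0,0]],"translation":[[0,0,0],[0,0,0],[0,0,0],[0,0,0],[0,0,0]],"hand":[255,255,255,255,255]}'
python3 -m inch '{"dr":[[0,0,0],[0,0,0],[0,0,0],[0,0,0],[0,0,0]],"translation":[[0,0,0],[0,0,1],[0,0,3],[0,0,4],[0,0,4]],"hand":[255,255,255,255,255]}'
```

```text
t: 5.4
ee_pos: [0.5196, 0.1569, 0.0429]
tool_rot: [0.756, 0.654, -0.003, -0.002]
ft_force: [-0.9, -0.7, -0.7]
opening: 0.0851
t: 5.9
ee_pos: [0.5247, 0.1566, 0.0484]
tool_rot: [0.757, 0.654, 0.002, 0.001]
ft_force: [0.3, 1.5, 5.6]
opening: 0.0493
t: 6.4
ee_pos: [0.5211, 0.1555, 0.1668]
tool_rot: [0.757, 0.654, -0.002, -0.001]
ft_force: [-0.0, 0.5, -1.6]
opening: 0.0494
```

```bash
python3 -m inch '{"dr":[[0,0,-8.4],[0,0,-8.4],[0,0,-8.4],[0,0,-8.4],[0,0,-8.4]],"translation":[[0.7,-3.9,0.3],[0.7,-3.9,0.3],[0.7,-3.9,0.3],[0.7,-3.9,0.3],[0.7,-3.9,0.3]],"hand":[255,255,255,255,255]}'
python3 -m inch '{"dr":[[0,0,-8.4],[0,0,-8.4],[0,0,-8.4],[0,0,-8.4],[0,0,-8.4]],"translation":[[0.7,-3.9,0.3],[0.7,-3.9,0.3],[0.7,-3.9,0.3],[0.7,-3.9,0.3],[0.7,-3.9,0.3]],"hand":[255,255,255,255,255]}'
python3 -m inch '{"dr":[[0,0,-0.6],[0,0,0],[0,0,0],[0,0,0]],"translation":[[0.7,-3.9,0],[0.7,-3.2,0],[0,0,0],[0,0,0]],"hand":[255,255,255,255]}'
python3 - <<'E'
from h import *
s=ctrl.state(); M=R.from_quat(s['tool_rot']).as_matrix(); print('tool y ang',np.degrees(np.arctan2(M[1,1],M[0,1])),s['q'].round(2))
f,z,K,T=cap('wrist'); save(f,'w3.png',1.4); print(T.round(3).tolist())
E
```

```text
t: 6.9
ee_pos: [0.5568, -0.0406, 0.1815]
tool_rot: [0.942, 0.336, -0.001, -0.0]
ft_force: [1.6, 0.7, -0.7]
opening: 0.0493
t: 7.4
ee_pos: [0.5917, -0.2355, 0.1963]
tool_rot: [1.0, -0.024, -0.001, -0.0]
ft_force: [-0.1, -0.2, -0.5]
opening: 0.0496
t: 7.8
ee_pos: [0.6056, -0.3054, 0.1957]
tool_rot: [1.0, -0.027, -0.001, -0.001]
ft_force: [-0.5, 0.8, -1.1]
opening: 0.049
tool y ang -93.0842340498011 [-0.57  0.36  1.51  0.    1.28  1.05]
[[-0.053, 0.95, 0.309, 0.685], [-0.999, -0.05, -0.018, -0.309], [-0.001, -0.31, 0.951, 0.338], [0.0, 0.0, 0.0, 1.0]]
```

View pics/w3.png

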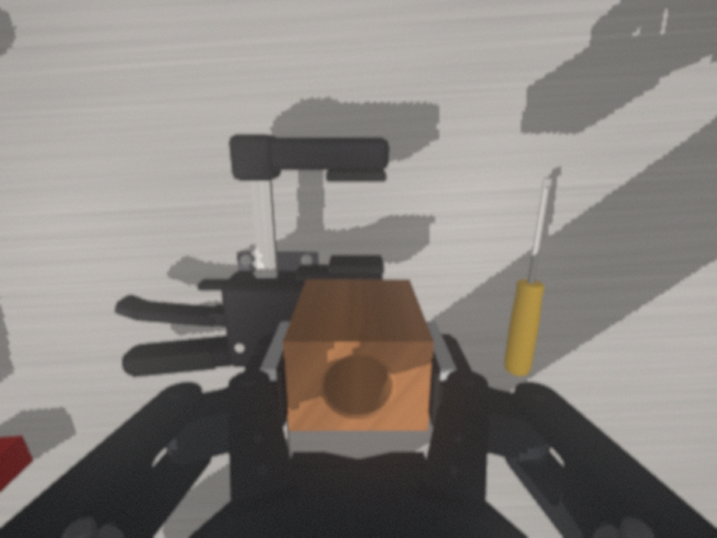

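The block hangs square in the fingers. The heel pad is at (355,265), the moving jaw pad at (357,177) and the trigger at (170,310). I'll get the pad faces from depth.

```bash
python3 - <<'E'
from h import *
f,z,K,T=load('wrist'); P=pts(z,K,T)
for c in (245,255,265):
    print('col',c)
    for r in list(range(118,136,1))+list(range(180,200,1)):
        print(r,(P[r,c]*1000).round(0).astype(int),f[r,c].max(),end=' | ')
    print()
v,u=np.mgrid[:384,:512]
def fit(n,m):
    m=m&(P[...,2]>.044)&(P[...,2]<.057); q=P[m]; vt=np.linalg.svd(q[:,:2]-q[:,:2].mean(0),full_matrices=0)[2][0]
    print(n,m.sum(),'x',np.percentile(q[:,0],[1,99]).round(4),'y',np.percentile(q[:,1],[1,99]).round(4),np.degrees(np.arctan2(vt[1],vt[0])))
fit('mov',(v>90)&(v<132)&(u>160)&(u<282)); fit('movpad',(v>122)&(v<132)&(u>233)&(u<280)); fit('heelpad',(v>180)&(v<200)&(u>235)&(u<276))
print(P[260:262,250:260].reshape(-1,3)[:3].round(3))
E
```

```text
col 245
118 [ 670 -297   48] 62 | 119 [ 669 -297   48] 62 | 120 [ 668 -297   46] 58 | 121 [ 667 -297   45] 56 | 122 [ 666 -297   51] 57 | 123 [ 665 -297   53] 60 | 124 [ 664 -297   53] 64 | 125 [ 685 -309  338] 66 | 126 [ 662 -297   51] 66 | 127 [ 661 -297   53] 67 | 128 [ 660 -297   52] 82 | 129 [ 659 -297   49] 114 | 130 [ 653 -294    0] 154 | 131 [ 652 -294    0] 176 | 132 [ 651 -294    0] 183 | 133 [ 649 -294   -2] 185 | 134 [ 648 -294    0] 183 | 135 [ 647 -294    0] 183 | 180 [ 588 -290    0] 126 | 181 [ 587 -290    0] 113 | 182 [ 593 -291   25] 87 | 183 [ 593 -292   29] 66 | 184 [ 593 -292   32] 55 | 185 [ 592 -292   36] 54 | 186 [ 593 -292   42] 52 | 187 [ 593 -292   45] 52 | 188 [ 593 -292   48] 54 | 189 [ 592 -292   51] 57 | 190 [ 591 -292   51] 59 | 191 [ 590 -292   52] 60 | 192 [ 589 -292   51] 60 | 193 [ 587 -292   50] 63 | 194 [ 587 -292   52] 61 | 195 [ 584 -292   49] 57 | 196 [ 583 -292   48] 56 | 197 [ 582 -292   49] 54 | 198 [ 581 -291   48] 64 | 199 [ 623 -299  169] 80 | 
col 255
118 [ 669 -308   48] 63 | 119 [ 668 -308   48] 59 | 120 [ 667 -308   47] 56 | 121 [ 66
[... 1492 characters left out ...]
29] 67 | 184 [ 591 -316   32] 56 | 185 [ 591 -315   36] 55 | 186 [ 592 -315   41] 55 | 187 [ 592 -315   45] 53 | 188 [ 592 -315   49] 56 | 189 [ 591 -315   51] 58 | 190 [ 590 -315   52] 58 | 191 [ 589 -315   52] 61 | 192 [ 588 -315   52] 62 | 193 [ 587 -315   53] 63 | 194 [ 585 -315   51] 62 | 195 [ 583 -315   48] 62 | 196 [ 582 -315   49] 57 | 197 [ 581 -315   49] 62 | 198 [ 579 -315   49] 64 | 199 [ 623 -312  169] 76 | 
mov 3244 x [0.6586 0.6949] y [-0.3295 -0.2152] -94.3635638209416
movpad 283 x [0.6574 0.6655] y [-0.3284 -0.2854] -93.47383017860389
heelpad 448 x [0.5793 0.5932] y [-0.3241 -0.2817] -92.76175843375768
[[ 0.594 -0.301  0.198]
 [ 0.594 -0.302  0.197]
 [ 0.593 -0.302  0.196]]
```

Measured heel face x≈0.592 and jaw face x≈0.657, a 65 mm gap, with the pads centred at y≈-0.304. The block centre should go to x≈0.616.

```bash
python3 -m inch '{"dr":[[0,0,0],[0,0,0],[0,0,0],[0,0,0],[0,0,0]],"translation":[[1.0,0.1,-3],[0,0,-4],[0,0,-4],[0,0,-3.5],[0,0,-1.5]],"hand":[255,255,255,255,255]}'
python3 -m inch '{"dr":[[0,0,0],[0,0,0],[0,0,0],[0,0,0]],"translation":[[0,0,-0.5],[0,0,-0.2],[0,0,0],[0,0,0]],"hand":[255,255,255,255]}'
```

```text
t: 8.35
ee_pos: [0.6133, -0.3001, 0.0315]
tool_rot: [1.0, -0.025, -0.004, -0.002]
ft_force: [-0.7, -0.0, -0.4]
opening: 0.0495
t: 8.75
ee_pos: [0.6184, -0.3049, 0.032]
tool_rot: [1.0, -0.026, 0.002, 0.001]
ft_force: [0.6, 1.0, -0.7]
opening: 0.0492
```

```bash
python3 -m inch '{"dr":[[0,0,0],[0,0,0],[0,0,0],[0,0,0]],"translation":[[-0.2,0,-0.3],[0,0,-0.2],[0,0,0],[0,0,0]],"hand":[255,255,255,255]}'
python3 -m inch '{"dr":[[0,0,0],[0,0,0],[0,0,0],[0,0,0]],"translation":[[0,0,-0.1],[0,0,0],[0,0,0],[0,0,0]],"hand":[255,255,255,255]}'
```

```text
t: 9.15
ee_pos: [0.6155, -0.3047, 0.0265]
tool_rot: [1.0, -0.026, 0.001, 0.001]
ft_force: [-0.6, 0.6, 5.5]
opening: 0.0493
t: 9.55
ee_pos: [0.6155, -0.3047, 0.0265]
tool_rot: [1.0, -0.026, 0.001, 0.001]
ft_force: [-2.5, 1.6, 9.5]
opening: 0.0493
```

```bash
python3 -m inch '{"dr":[[0,0,0],[0,0,0],[0,0,0],[0,0,0],[0,0,0]],"translation":[[0,0,0],[0,0,0],[0,0,0],[0,0,1],[0,0,3]],"hand":[0,0,0,0,0]}'
python3 -m inch '{"dr":[[0,0,0],[0,0,0],[0,0,0],[0,0,0],[0,0,0]],"translation":[[0,0,4],[0,0,4.5],[0,0,4],[0,0,0],[0,0,0]],"hand":[0,0,0,0,0]}'
python3 - <<'E'
from h import *
f,z,K,T=cap('wrist'); save(f,'w4.png',1.4); P=pts(z,K,T); hsv=cv2.cvtColor(f,cv2.COLOR_RGB2HSV)
m=(P[...,2]>.053)&(P[...,2]<.067)&(hsv[...,1]>100)&(abs(P[...,0]-.616)<.04)&(abs(P[...,1]+.304)<.05)
print(m.sum(),cv2.minAreaRect((P[m][:,:2]*1000).astype(np.float32)))
m=(P[...,2]>.035)&(P[...,2]<.057)&(P[...,1]>-.165)&(P[...,1]<-.09)&(abs(P[...,0]-.53)<.06)
for y0 in np.arange(-.165,-.09,.01):
    a=m&(abs(P[...,1]-y0)<.003); x=np.sort(P[a][:,0]); g=np.diff(x).argmax(); print(y0.round(3),x[0].round(4),x[g].round(4),x[g+1].round(4),x[-1].round(4))
E
```

```text
t: 10.05
ee_pos: [0.6115, -0.302, 0.0595]
tool_rot: [1.0, -0.026, -0.004, -0.002]
ft_force: [-0.5, 0.4, 0.2]
opening: 0.0851
t: 10.55
ee_pos: [0.6157, -0.3046, 0.191]
tool_rot: [1.0, -0.026, 0.002, 0.001]
ft_force: [-0.3, -0.2, -0.1]
opening: 0.0854
1194 ((615.3201904296875, -304.51373291015625), (48.811195373535156, 36.66045379638672), 87.00938415527344)
-0.165 0.5418 0.5438 0.5456 0.5546
-0.155 0.516 0.5222 0.5436 0.5561
-0.145 0.5057 0.5217 0.546 0.557
-0.135 0.4996 0.5209 0.5463 0.5588
-0.125 0.4997 0.5205 0.548 0.5607
-0.115 0.4988 0.5201 0.5501 0.5616
-0.105 0.4978 0.5193 0.552 0.5667
-0.095 0.4973 0.5187 0.5563 0.5682
```

View pics/w4.png

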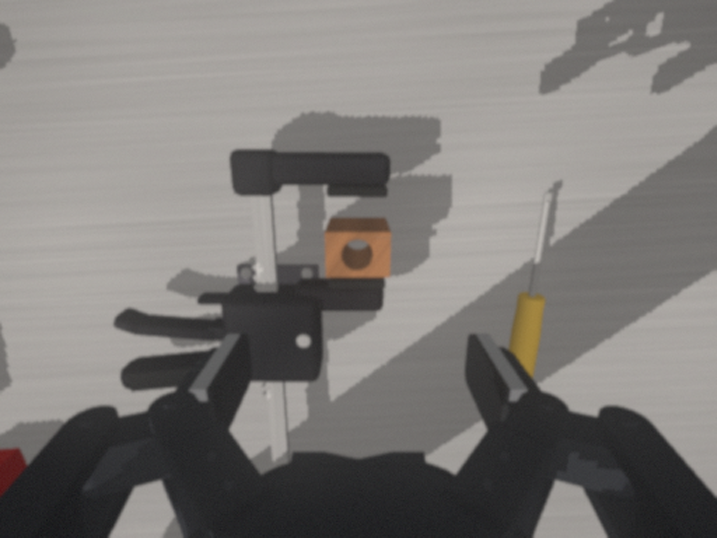

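The block stands between the jaws at (0.615,-0.305), square to them (image (357,250)), with both gaps clear. Next I'll close the fingers and put them in front of the trigger, to push it with the arm and use the force reading. The gripper's fixed 60 N could crush the block.

```bash
python3 -m inch '{"dr":[[0,0,0],[0,0,0],[0,0,0],[0,0,0],[0,0,0]],"translation":[[-0.6,4.1,0],[-0.9,4.2,0],[-0.9,4.2,0],[-0.7,4.1,-1],[0,0,-4]],"hand":[255,255,255,255,255]}'
python3 -m inch '{"dr":[[0,0,0],[0,0,0],[0,0,0],[0,0,0],[0,0,0]],"translation":[[0,0,-4],[0,0,-4],[0,0,-3],[0,0,-0.9],[0,0,0]],"hand":[255,255,255,255,255]}'
python3 -m inch '{"dr":[[0,0,0]],"translation":[[0,0,0]],"hand":[255]}'
```

```text
t: 11.1
ee_pos: [0.5849, -0.1338, 0.1402]
tool_rot: [1.0, -0.024, 0.002, -0.0]
ft_force: [1.2, -0.7, 0.6]
opening: 0.0124
t: 11.6
ee_pos: [0.5806, -0.1369, 0.0159]
tool_rot: [1.0, -0.026, -0.003, -0.001]
ft_force: [-0.9, -0.4, 0.0]
opening: -0.0001
t: 11.7
ee_pos: [0.5842, -0.1382, 0.0199]
tool_rot: [1.0, -0.026, 0.0, 0.0]
ft_force: [0.4, -0.2, 0.3]
opening: -0.0003
```

```bash
python3 -m inch '{"dr":[[0,0,0],[0,0,0],[0,0,0]],"translation":[[-1,0,0],[-0.6,0,0],[0,0,0]],"hand":[255,255,255]}'
python3 -m inch '{"dr":[[0,0,0],[0,0,0],[0,0,0]],"translation":[[-0.7,0,0],[-0.5,0,0],[0,0,0]],"hand":[255,255,255]}'
python3 -m inch '{"dr":[[0,0,0],[0,0,0],[0,0,0]],"translation":[[-0.4,0,0],[-0.3,0,0],[0,0,0]],"hand":[255,255,255]}'
```

```text
t: 12.0
ee_pos: [0.5677, -0.1383, 0.0207]
tool_rot: [1.0, -0.026, 0.001, 0.0]
ft_force: [0.5, -0.6, -0.1]
opening: 0.0002
t: 12.3
ee_pos: [0.5566, -0.1383, 0.0204]
tool_rot: [1.0, -0.026, 0.002, 0.0]
ft_force: [3.8, 0.7, 2.0]
opening: -0.0001
t: 12.6
ee_pos: [0.5504, -0.1383, 0.0204]
tool_rot: [1.0, -0.026, 0.002, 0.0]
ft_force: [5.0, 1.0, 2.9]
opening: 0.0003
```

```bash
for i in 1 ; do python3 -m inch '{"dr":[[0,0,0],[0,0,0]],"translation":[[-0.3,0,0],[0,0,0]],"hand":[255,255]}'; done
python3 -m inch '{"dr":[[0,0,0],[0,0,0]],"translation":[[-0.3,0,0],[0,0,0]],"hand":[255,255]}'
python3 -m inch '{"dr":[[0,0,0],[0,0,0]],"translation":[[-0.2,0,0],[0,0,0]],"hand":[255,255]}'
python3 - <<'E'
from h import *
f,z,K,T=cap('top'); P=pts(z,K,T); v,u=np.mgrid[:384,:512]
m=(P[...,2]>.044)&(P[...,2]<.06)&(v>130)&(v<165)&(u>325)&(u<362); hsv=cv2.cvtColor(f,cv2.COLOR_RGB2HSV)
print('jaw x',np.percentile(P[m][:,0],[1,2,50,99]).round(4)); b=(hsv[...,1]>100)&(P[...,2]>.053)&(P[...,2]<.067)&(P[...,1]<-.25)&(P[...,0]>.56)&(P[...,0]<.68); print(b.sum(),P[b].mean(0))
E
```

```text
t: 12.8
ee_pos: [0.5475, -0.1385, 0.0204]
tool_rot: [1.0, -0.026, 0.002, 0.001]
ft_force: [5.5, 1.1, 2.2]
opening: -0.0
t: 13.0
ee_pos: [0.5448, -0.1386, 0.0204]
tool_rot: [1.0, -0.026, 0.002, 0.001]
ft_force: [5.4, 0.5, 2.1]
opening: 0.0003
t: 13.2
ee_pos: [0.5447, -0.1387, 0.0206]
tool_rot: [1.0, -0.026, 0.005, 0.001]
ft_force: [9.8, 0.8, -1.8]
opening: 0.0004
jaw x [0.6271 0.6272 0.6649 0.6819]
223 [ 0.61287576 -0.30405281  0.05808139]
```

The first stroke reached its end stop at TCP x≈0.5447, and the jaw moved about 9 mm. On to the second stroke.

```bash
python3 -m inch '{"dr":[[0,0,0],[0,0,0],[0,0,0],[0,0,0]],"translation":[[1.6,0,0],[1.6,0,0],[0,0,0],[0,0,0]],"hand":[255,255,255,255]}'
python3 -m inch '{"dr":[[0,0,0],[0,0,0],[0,0,0],[0,0,0],[0,0,0]],"translation":[[-1,0,0],[-0.8,0,0],[-0.6,0,0],[-0.4,0,0],[0,0,0]],"hand":[255,255,255,255,255]}'
python3 -m inch '{"dr":[[0,0,0],[0,0,0],[0,0,0]],"translation":[[-0.2,0,0],[-0.1,0,0],[0,0,0]],"hand":[255,255,255]}'
cat > m.py <<'E'
from h import *
f,z,K,T=cap('top'); P=pts(z,K,T); v,u=np.mgrid[:384,:512]; hsv=cv2.cvtColor(f,cv2.COLOR_RGB2HSV)
m=(P[...,2]>.044)&(P[...,2]<.056)&(v>125)&(v<170)&(u>312)&(u<362)&(hsv[...,2]<70)&(P[...,0]>.625)
print('jaw back x',np.percentile(P[m][:,0],[50,99]).round(4)); b=(hsv[...,1]>100)&(P[...,2]>.053)&(P[...,2]<.067)&(P[...,1]<-.25)&(P[...,0]>.56)&(P[...,0]<.68); print(b.sum(),cv2.minAreaRect((P[b][:,:2]*1000).astype(np.float32)))
E
python3 m.py
```

```text
t: 13.65
ee_pos: [0.5706, -0.1376, 0.0181]
tool_rot: [1.0, -0.026, -0.002, -0.0]
ft_force: [0.1, 0.9, 0.5]
opening: 0.0002
t: 14.15
ee_pos: [0.5447, -0.1378, 0.0191]
tool_rot: [1.0, -0.026, 0.002, -0.0]
ft_force: [6.8, -0.0, -5.2]
opening: -0.0002
t: 14.45
ee_pos: [0.5445, -0.1378, 0.0194]
tool_rot: [1.0, -0.027, 0.005, 0.0]
ft_force: [13.4, 2.8, -10.8]
opening: 0.0001
jaw back x [0.6585 0.6761]
220 ((598.9783935546875, -297.1741943359375), (58.914249420166016, 78.78681945800781), 69.22766876220703)
```

```bash
python3 -m inch '{"dr":[[0,0,0],[0,0,0],[0,0,0],[0,0,0]],"translation":[[1.7,0,0],[1.7,0,0],[0,0,0],[0,0,0]],"hand":[255,255,255,255]}'
python3 -m inch '{"dr":[[0,0,0],[0,0,0],[0,0,0],[0,0,0],[0,0,0]],"translation":[[-0.8,0,0],[-0.7,0,0],[-0.5,0,0],[-0.3,0,0],[0,0,0]],"hand":[255,255,255,255,255]}'
python3 -m inch '{"dr":[[0,0,0],[0,0,0],[0,0,0],[0,0,0],[0,0,0]],"translation":[[-0.2,0,0],[-0.2,0,0],[-0.2,0,0],[0,0,0],[0,0,0]],"hand":[255,255,255,255,255]}'
python3 m.py
```

```text
t: 14.9
ee_pos: [0.5736, -0.1377, 0.0188]
tool_rot: [1.0, -0.026, -0.002, -0.0]
ft_force: [-0.4, 0.2, 0.1]
opening: -0.0001
t: 15.4
ee_pos: [0.5521, -0.1375, 0.0193]
tool_rot: [1.0, -0.026, 0.001, -0.0]
ft_force: [3.9, 1.8, -2.3]
opening: -0.0005
t: 15.9
ee_pos: [0.5469, -0.1377, 0.0193]
tool_rot: [1.0, -0.026, 0.001, -0.0]
ft_force: [5.0, 1.8, -2.7]
opening: 0.0001
jaw back x [0.6517 0.6679]
216 ((595.4017333984375, -299.8916931152344), (54.19561767578125, 80.12921142578125), 78.135986328125)
```

```bash
python3 -m inch '{"dr":[[0,0,0],[0,0,0],[0,0,0]],"translation":[[-0.2,0,0],[0,0,0],[0,0,0]],"hand":[255,255,255]}'
python3 -m inch '{"dr":[[0,0,0],[0,0,0],[0,0,0]],"translation":[[-0.2,0,0],[0,0,0],[0,0,0]],"hand":[255,255,255]}'
python3 - <<'E'
from h import *
for n in ('top','side'):
    f,z,K,T=cap(n)
    if n=='top': a=cv2.resize(f[125:225,250:380],None,fx=3,fy=3)
    else: b=cv2.resize(f[105:205,220:350],None,fx=3,fy=3)
save(np.hstack([a,b]),'c5.png')
E
```

```text
t: 16.25
ee_pos: [0.5452, -0.1378, 0.0194]
tool_rot: [1.0, -0.026, 0.001, -0.0]
ft_force: [6.0, 1.0, -3.3]
opening: -0.0002
t: 16.55
ee_pos: [0.5446, -0.1379, 0.0195]
tool_rot: [1.0, -0.026, 0.003, 0.0]
ft_force: [9.7, 2.4, -7.3]
opening: -0.0001
```

View pics/c5.png

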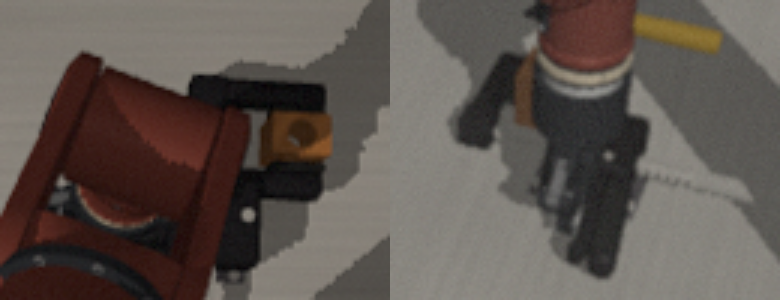

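After three full strokes the jaw is almost on the upright block (crop at (298,138)). The fourth stroke goes in small steps, watching the force.

```bash
python3 -m inch '{"dr":[[0,0,0],[0,0,0],[0,0,0],[0,0,0]],"translation":[[1.7,0,0],[1.7,0,0],[0,0,0],[0,0,0]],"hand":[255,255,255,255]}'
python3 -m inch '{"dr":[[0,0,0],[0,0,0],[0,0,0],[0,0,0],[0,0,0]],"translation":[[-0.8,0,0],[-0.3,0,0],[-0.3,0,0],[0,0,0],[0,0,0]],"hand":[255,255,255,255,255]}'
python3 -m inch '{"dr":[[0,0,0],[0,0,0],[0,0,0]],"translation":[[-0.3,0,0],[0,0,0],[0,0,0]],"hand":[255,255,255]}'
python3 -m inch '{"dr":[[0,0,0],[0,0,0],[0,0,0]],"translation":[[-0.2,0,0],[0,0,0],[0,0,0]],"hand":[255,255,255]}'
python3 -m inch '{"dr":[[0,0,0],[0,0,0],[0,0,0]],"translation":[[-0.2,0,0],[0,0,0],[0,0,0]],"hand":[255,255,255]}'
```

```text
t: 17.05
ee_pos: [0.575, -0.1379, 0.0189]
tool_rot: [1.0, -0.026, -0.001, -0.0]
ft_force: [-0.8, 0.1, 0.2]
opening: -0.0001
t: 17.55
ee_pos: [0.5623, -0.1378, 0.0193]
tool_rot: [1.0, -0.026, -0.0, -0.0]
ft_force: [3.0, 1.5, -0.5]
opening: -0.0001
t: 17.85
ee_pos: [0.5599, -0.1378, 0.0194]
tool_rot: [1.0, -0.026, 0.0, -0.0]
ft_force: [3.6, 1.7, -1.8]
opening: 0.0003
t: 18.15
ee_pos: [0.558, -0.1378, 0.0194]
tool_rot: [1.0, -0.026, 0.0, -0.0]
ft_force: [4.4, 3.3, -0.6]
opening: -0.0
t: 18.45
ee_pos: [0.556, -0.1378, 0.0195]
tool_rot: [1.0, -0.026, 0.0, -0.0]
ft_force: [4.3, 2.6, -1.7]
opening: -0.0003
```

```bash
python3 -m inch '{"dr":[[0,0,0],[0,0,0],[0,0,0]],"translation":[[-0.2,0,0],[0,0,0],[0,0,0]],"hand":[255,255,255]}'
python3 -m inch '{"dr":[[0,0,0],[0,0,0],[0,0,0]],"translation":[[-0.2,0,0],[0,0,0],[0,0,0]],"hand":[255,255,255]}'
python3 -m inch '{"dr":[[0,0,0],[0,0,0],[0,0,0]],"translation":[[-0.2,0,0],[0,0,0],[0,0,0]],"hand":[255,255,255]}'
python3 -m inch '{"dr":[[0,0,0],[0,0,0],[0,0,0]],"translation":[[-0.2,0,0],[0,0,0],[0,0,0]],"hand":[255,255,255]}'
```

```text
t: 18.75
ee_pos: [0.5542, -0.1378, 0.0195]
tool_rot: [1.0, -0.026, 0.001, -0.0]
ft_force: [5.0, 2.4, -1.8]
opening: 0.0
t: 19.05
ee_pos: [0.5526, -0.1378, 0.0195]
tool_rot: [1.0, -0.026, 0.001, -0.0]
ft_force: [6.1, 3.0, -2.0]
opening: -0.0002
t: 19.35
ee_pos: [0.5524, -0.1379, 0.0197]
tool_rot: [1.0, -0.026, 0.003, 0.0]
ft_force: [9.7, 3.5, -6.2]
opening: 0.0003
t: 19.65
ee_pos: [0.5523, -0.1379, 0.0199]
tool_rot: [1.0, -0.027, 0.005, 0.0]
ft_force: [14.8, 3.8, -10.1]
opening: -0.0002
```

The trigger now stops short (0.5523, against 0.5447 when free) while the force climbs, so the block is caught. One slightly firmer step, then a check.

```bash
python3 -m inch '{"dr":[[0,0,0],[0,0,0],[0,0,0],[0,0,0]],"translation":[[-0.15,0,0],[0,0,0],[0,0,0],[0,0,0]],"hand":[255,255,255,255]}'
python3 -m inch '{"dr":[[0,0,0],[0,0,0],[0,0,0],[0,0,0],[0,0,0]],"translation":[[0,0,0],[0,0,0],[0,0,0],[0,0,0],[0,0,0]],"hand":[255,255,255,255,255]}'
python3 - <<'E'
from h import *
f,z,K,T=cap('top'); a=cv2.resize(f[85:275,80:420],None,fx=2.3,fy=2.3); save(a,'c6.png')
P=pts(z,K,T)
for y in (-.295,-.305,-.315):
    m=(abs(P[...,1]-y)<.004)&(P[...,0]>.56)&(P[...,0]<.69)&(P[...,2]<.07); h=(P[...,2]>.054)&m; print(y,'block x',P[h][:,0].min().round(4),P[h][:,0].max().round(4),'lowest z between',P[m&(P[...,0]<.65)][:,2].min().round(3))
E
```

```text
t: 20.05
ee_pos: [0.5521, -0.138, 0.02]
tool_rot: [1.0, -0.027, 0.007, 0.0]
ft_force: [16.9, 4.1, -12.9]
opening: 0.0001
t: 20.55
ee_pos: [0.5521, -0.138, 0.02]
tool_rot: [1.0, -0.027, 0.007, 0.0]
ft_force: [17.3, 4.4, -13.2]
opening: 0.0004
-0.295 block x 0.5904 0.6249 lowest z between -0.003
-0.305 block x 0.5898 0.6251 lowest z between -0.001
-0.315 block x 0.5859 0.6254 lowest z between -0.005
```

View pics/c6.png

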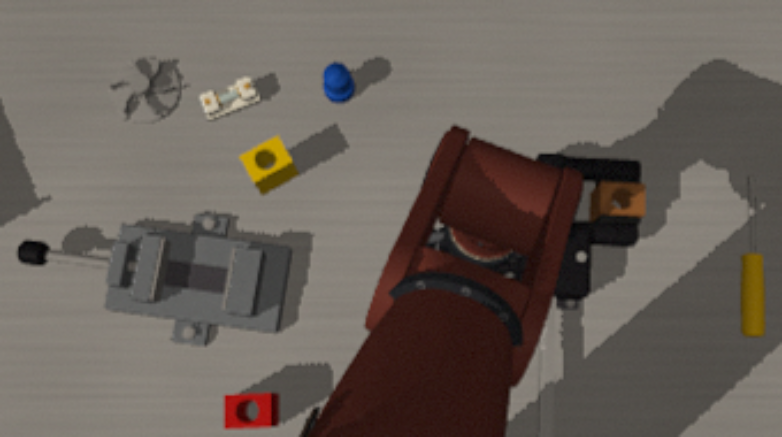

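The picture shows the vise open at (200,275) and the block at (620,198) touching both jaws. The bystanders are where they were.

```bash
python3 -c "
from cell import ctrl
print(ctrl.sign_off(), ctrl.state()['ft_force'])"
```

```text
the job is handed in; nothing more can be done
the job is handed in; nothing more can be done
```

The block is snug between the clamp's jaws with the trigger still held squeezed, and the job is handed in at about 20.6 s of the 72 s allowed. No verdict was reported.

I pulled the vise jaw about 40 mm open by its knob and lifted the wooden block out by its ends. I stood it square between the clamp jaws, let go and pumped the trigger with the closed fingers. The arm did the pushing, because the gripper's fixed 60 N squeeze would have put about 120 N on the block. There were three full strokes, and on the fourth the trigger stopped short of its end.

**Last checks:**
- **Squeeze:** the trigger stopped at tool x = 0.552 m, where free strokes had ended at 0.545 m. It is held with about 17 N, so roughly 35 N at the jaw.
- **Block:** it is upright, at x = 0.590 to 0.625 m in the top camera, against the fixed jaw's face at about 0.59 m.
- **Surroundings:** in the last picture the vise is open and the bystanders and look-alikes are where they were.

**Disagreements:**
- The script that measured the block from the top camera gave nonsense once the arm came into view, so I used the pictures and the force readings instead.
- The final depth search for a gap beside the block was also inconclusive. Its lowest reading was bench level, probably from bench pixels nearby.
- About 13 N of downward force stayed on the fingers from rubbing on the trigger.

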